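Find the charged battery box and fit it in the solar kit

ROBOT

A 6-joint arm with a two-finger parallel gripper is mounted at the origin on the work surface. World frame = base frame: x ahead of the robot, y to its left, z up, the work surface at z = 0. Lengths are in m, angles in rad, forces in N, time in s.
With the tool pointing down it reaches from about 0.25 to 0.775 m from the base axis. Payload 8.9 kg.
Tool frame: the origin (TCP) lies between the finger pads; the fingertips stand 11 mm ahead of it and the grasp point (between the pads) lies 8 mm behind it; z points along the fingers, y is the direction in which the jaws open and shut (so a half turn about z gives the same grasp; the last joint's range is limited). The gripper opens to 85 mm and grips with 20 to 120 N. Pads are 22 mm wide; open, the fingers measure 114 mm over their backs; the gripper's body (76 mm by 85 mm) begins 54 mm behind the grasp point. The pads swing forward as they close: fully open they stand 13 mm farther back than shut.
Start: joints at [1.104, 0.291, -0.153, 1.127, 0, 1.431], TCP at [0.169, 0.497, 0.242] pointing down, gripper open.
Joint ranges: [-2.52, 2.52], [-0.91, 1.74], [-1.3, 1.37], [-1.96, 2.02], [-1.52, 1.47], [-3.14, 3.14]. Speed limits (rad/s): [2.22, 2.22, 2.79, 3.14, 3.14, 3.14].

INTERFACE

Orientations are given as a rotation vector (axis times angle).
In Python, from plant import * gives the robot as it stands. The module is installed in compiled form; this text tells all that it offers.
- The arm moves only by the tool drive_tool, never from a script. Its arguments are lists of equal length, an entry for each row: "linear": the shift along the tool's x, y, z scaled (see below), a list of three; "delta_rot": the turn, a rotation vector about the tool's x, y, z scaled (see below), a list of three; "fingers": the closure, from 0 (fully open) to 1 (shut). A call has 1 to 12 rows; each row is the pose to reach, as a shift and turn from the pose measured when the call began, along the tool's axes at that moment, turning the shorter way round; what a row does not reach only later rows make up. The controller multiplies each number of a shift by 80 mm and each number of a turn by pi rad. A row lasts 1/12 s, in which the tool goes at most 41.7 mm and 7.16 degrees, less where a joint would pass 70% of its speed; a pose out of reach is approached as far as the arm can. A call with a number of a shift or a turn outside -1 to 1 is refused whole. A call with a gripper value outside its range is refused whole. The fingers move at their own pace and stop on an object; the grip force is fixed at half the most. Time passes only in rows, so rows that repeat a pose let the fingers close. It gives the time, the measured TCP pose, the force and the opening at its end, in the units of the state.
- read_state(): the state, without advancing time (a new reading comes with each control period).
- capture(name): name is "scene" or "side" or "wrist"; returns (picture, depth): 384x512x3 uint8, red, green, blue; 384x512 float32, m along the optical axis (not along the pixel's ray), 0 where there is no reading.
- get_calibration(name): a dict with "fx", "fy", "cx", "cy" (pixels), "rvec" (rotation vector, rad) and "tvec" (3), from world to camera coordinates, as OpenCV has them. Camera axes: x right, y down, z forward; pixel columns grow to the right and rows downward; lengths in m; the calibration is good to about 2 mm. A picture is of the moment at which its call begins: read the wrist's pose just before it. get_calibration takes no time and is no camera call; for the wrist camera it gives the pose at the moment of the call.
- job_done(): hands the job in, once; it reports no verdict.
The state is a dict: "clock": time; "q": joint angles; "joint_vel": joint speeds; "tau": joint torques, N m; "ee_pos": TCP position; "ee_rot": TCP orientation; "wrist_force": force on the tool from outside, world axes, zero at the start; "wrist_torque": the same for the moment, N m; "width": finger opening in m.
Only numpy, scipy, OpenCV 4.12 (cv2) and the standard library are available. Lean on these libraries where they do the work, as an engineer would, in place of code of your own. Each camera call takes 0.05 s, during which the arm holds its last target. There are 200 camera calls.

TASK

One of the three green battery boxes on the sloped rack is full of cells and the other two are empty: lift each clear of the rack to feel its weight, working from the robot's left to its right, and put each back in its place before lifting the next (the last may be kept in hand if it is the full one). Then set the full box gently, not dropped, flat and upright inside the orange-edged bay of the solar kit and let it go, with the two empty ones back in their own places on the rack. Leave the flask, mug and screwdriver alone.

Things in the scene. Friction and masses are not known exactly. Their poses are not given: they have to be found in the camera images.
- box_a: one of three closed green battery boxes that look alike, 50 mm along x, 100 mm along y (too wide to grip; take it across x), 60 mm tall along z with two 3 mm discs on the lid; origin at the centre of its underside. It starts on the sloped rack, z leaning 25 degrees to the robot. One of the three weighs 480 to 720 g (full), two 130 to 190 g (empty); any may be in any place
- box_b: one of three closed green battery boxes that look alike, 50 mm along x, 100 mm along y (too wide to grip; take it across x), 60 mm tall along z with two 3 mm discs on the lid; origin at the centre of its underside. It starts on the sloped rack, z leaning 25 degrees to the robot. One of the three weighs 480 to 720 g (full), two 130 to 190 g (empty); any may be in any place
- box_c: one of three closed green battery boxes that look alike, 50 mm along x, 100 mm along y (too wide to grip; take it across x), 60 mm tall along z with two 3 mm discs on the lid; origin at the centre of its underside. It starts on the sloped rack, z leaning 25 degrees to the robot. One of the three weighs 480 to 720 g (full), two 130 to 190 g (empty); any may be in any place
- rack: fixed plywood rack, 390 mm along y, 110 mm along x; origin on the table under its middle, x away from the robot, y to its left. Its board slopes up along +x at 25 degrees; the places are at y = 130 (left), 0 and -130 mm (right), each with its middle on the board at x = 0, z = 70 mm. A lip 10 mm high, 6 mm thick runs 5 mm downhill of the boxes, which stay put by friction; 4 mm strips part the places; nothing stands above
- solar_kit: fixed wooden board 170 mm along its x, 340 mm along its y (75 mm to +y and 265 mm to -y of the origin), 12 mm thick; origin on the table under the middle of the bay, z up. On its -y part stands a small solar panel, sloping up towards -y from y = -130 mm (20 mm high) to y = -240 mm (95 mm high)
- bay (a point): centre of the floor of the bay on the solar kit, 12 mm above the table, axes as the kit's: a shallow open place for one box, 64 mm along x by 114 mm along y inside, with orange rims 10 mm high and 5 mm thick on all sides. The box stands in it with its 100 mm length along the bay's 114 mm, either way round
- flask: bystander: green drinking flask, 72 mm across, 230 mm tall, black cap, standing loose on the table; origin under its middle
- mug: bystander: white mug, 80 mm across, 90 mm tall, handle to its +y, standing loose between the rack and the kit; origin under its middle
- screwdriver: bystander: screwdriver lying loose on the table beyond the work, about along the world y; origin under its middle
Not all that is in view belongs to the job. Leave any brown look-alike of the box_b alone.

How it is judged:
By the outcome, as a careful person would: the job done as asked, in the order asked, and still so for the second after the job is handed in, with the robot touching nothing.
It also fails if it takes over 72 s, if anything falls off the work surface, if the arm or the gripper's body presses on something with over 40 N, if the wrist force passes 120 N, or if a joint passes its speed limit or range.

## Working session

There is one attempt and no reset: what is moved stays moved. The work goes in short steps, Python scripts to look and compute and a tool call to move; the robot and the scene stay as the last step left them, time stands still between calls to the robot, and variables do not carry over. Pictures are saved under pics/ and viewed, about 8 in all and at most 12, crops included, and the job is handed in when it is done.

Besides the shell and the picture viewer there is one more tool, called after "Emit:" as name(argument=value, ...), one argument or row to a line, values as JSON. drive_tool: Moves the arm, as the interface text tells. Its arguments: {"type":"object","properties":{"linear":{"type":"array"},"delta_rot":{"type":"array"},"fingers":{"type":"array"}},"required":["linear","delta_rot","fingers"]}

```bash
mkdir -p pics; cat > h.py <<'E'
from plant import *
import numpy as np, cv2
from scipy.spatial.transform import Rotation as R
def grab(n):
    c=get_calibration(n); p,d=capture(n); return p,d,c
def save(f,p): cv2.imwrite('pics/'+f,cv2.cvtColor(p,cv2.COLOR_RGB2BGR))
def cloud(d,c):
    v,u=np.mgrid[:384,:512]; P=np.stack([(u-c['cx'])/c['fx']*d,(v-c['cy'])/c['fy']*d,d],-1)
    Rm=R.from_rotvec(np.ravel(c['rvec'])).as_matrix()
    return (P-np.ravel(c['tvec']))@Rm
def plan(pos,rot,s=None):
    "shift and turn, in tool axes and tool units, to reach pose"
    s=s or read_state(); r0=R.from_rotvec(s['ee_rot'])
    return (r0.inv().apply(np.array(pos)-s['ee_pos'])/.08).round(3),((r0.inv()*rot).as_rotvec()/np.pi).round(4)
E
python3 - <<'E'
from h import *
s=read_state(); print(s)
for n in ['scene','side']:
    p,d,c=grab(n); save(n+'1.png',p); np.savez(n+'1.npz',p=p,X=cloud(d,c),d=d)
    print(n,c)
E
```

```text
{'clock': 0.0, 'q': array([ 1.10370645e+00,  2.91303334e-01, -1.54138323e-01,  1.12669760e+00,
       -1.89917036e-05,  1.43152333e+00]), 'joint_vel': array([-0.00084786,  0.00124657,  0.00013663, -0.00113986, -0.00101366,
        0.00287827]), 'tau': array([ 2.89188756e-03, -5.37149870e+01,  3.31365895e+01,  1.58655160e-02,
       -1.80485983e-05, -2.21917162e-05]), 'ee_pos': array([0.16882996, 0.49665651, 0.24171584]), 'ee_rot': array([-5.12568355e-01, -3.09910775e+00,  2.02191858e-03]), 'wrist_force': array([ 0.02571983, -0.38252541, -0.32407521]), 'wrist_torque': array([ 0.01652138, -0.01193221, -0.02557188]), 'width': 0.0854612183987051}
scene {'fx': 461.93880232914773, 'fy': 461.93880232914773, 'cx': 263.6679854217363, 'cy': 190.12456357973826, 'rvec': array([ 0.9751542 ,  2.50497785, -1.02599373]), 'tvec': array([ 0.34629075, -0.23462616,  1.74385259])}
side {'fx': 355.689142881052, 'fy': 355.689142881052, 'cx': 253.94370779839244, 'cy': 190.2092234676994, 'rvec': array([ 0.21605445, -2.84349153,  1.15864649]), 'tvec': array([0.54220906, 0.04826855, 1.06583853])}
```

View pics/scene1.png

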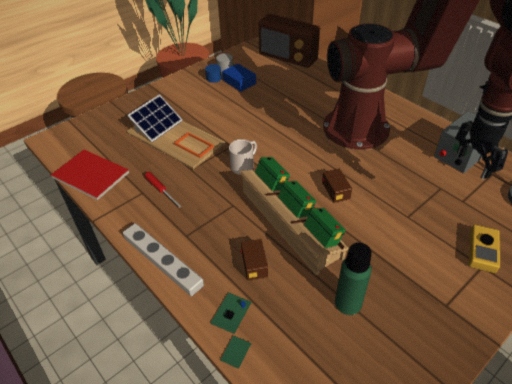

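View pics/side1.png

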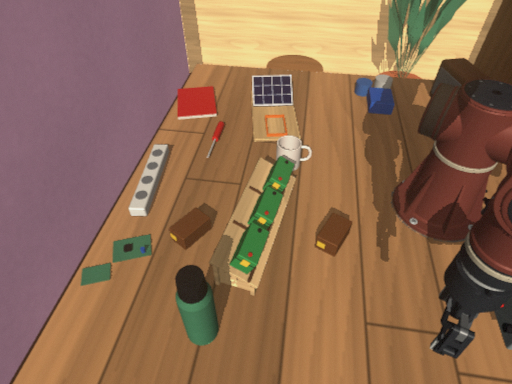

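The scene picture shows three green boxes on the rack, at (323,227) left, (296,197) middle and (271,172) right. The orange bay is at (193,144) and the mug at (241,153), near the right end of the rack. The flask is at (353,280). Things that could be mistaken for the target are the brown boxes at (337,185) and (255,258), the green flask, and the green circuit boards at (230,312) and (236,350). I choose the three on the rack.

```bash
python3 - <<'E'
from h import *
for n in ['scene','side']:
    z=np.load(n+'1.npz'); p,X=z['p'],z['X']; hsv=cv2.cvtColor(p,cv2.COLOR_RGB2HSV)
    g=(hsv[...,0]>50)&(hsv[...,0]<75)&(hsv[...,1]>150)&(hsv[...,2]>60)&(X[...,2]>.06)&(z['d']>0)
    k,l,st,ce=cv2.connectedComponentsWithStats(g.astype('uint8'))
    for i in range(1,k):
        if st[i,4]<100: continue
        P=X[l==i]; 
        # top plane points: normals
        t=P[P[:,2]>np.percentile(P[:,2],98)-.03]
        print(n,'green',ce[i].round(),st[i,4],np.median(P,0).round(3),P.min(0).round(3),P.max(0).round(3))
    o=(hsv[...,0]>5)&(hsv[...,0]<16)&(hsv[...,1]>190)&(hsv[...,2]>180)&(z['d']>0)
    k,l,st,ce=cv2.connectedComponentsWithStats(o.astype('uint8'),connectivity=8)
    for i in range(1,k):
        if st[i,4]<40: continue
        P=X[l==i]; r=cv2.minAreaRect(P[:,:2].astype('float32')); print(n,'orange',ce[i].round(),st[i,4],r,np.median(P[:,2]))
    # rack board/wood: bounding of height band
    m=(X[...,2]>.03)&(X[...,2]<.12)&(X[...,0]>.25)&(X[...,0]<.75)&(abs(X[...,1])<.45)&(z['d']>0)
    k,l,st,ce=cv2.connectedComponentsWithStats(m.astype('uint8'))
    for i in range(1,k):
        if st[i,4]<150: continue
        P=X[l==i]; r=cv2.minAreaRect(P[:,:2].astype('float32')); print(n,'obj',ce[i].round(),st[i,4],r,P[:,2].max())
E
```

```text
scene green [272. 171.] 304 [0.482 0.054 0.125] [ 0.436 -0.003  0.082] [0.511 0.092 0.138]
scene green [298. 196.] 376 [0.499 0.183 0.126] [0.457 0.092 0.088] [0.532 0.223 0.137]
scene green [327. 226.] 487 [0.52  0.313 0.123] [0.479 0.251 0.072] [0.552 0.352 0.139]
scene obj [241. 153.] 639 ((0.4472869038581848, -0.13410921394824982), (0.1082831472158432, 0.08056880533695221), 36.525142669677734) 0.09572214391019498
scene obj [293. 215.] 4092 ((0.5148903727531433, 0.16571176052093506), (0.39706072211265564, 0.12112622708082199), 82.17578125) 0.11999718004049724
scene obj [337. 183.] 534 ((0.3065195381641388, 0.17116203904151917), (0.10498711466789246, 0.06401113420724869), 63.6453971862793) 0.0559965873239843
scene obj [254. 257.] 735 ((0.6949151754379272, 0.208552747964859), (0.10300016403198242, 0.061208728700876236), 58.24698257446289) 0.0564724159764509
side obj [256. 218.] 5243 ((0.4959317445755005, 0.09792332351207733), (0.539112389087677, 0.1316450834274292), 78.34330749511719) 0.11999535554133373
side obj [189. 225.] 812 ((0.6949689984321594, 0.2095218300819397), (0.10230317711830139, 0.06195782124996185), 58.379547119140625) 0.05397622651640468
side obj [333. 231.] 790 ((0.30622750520706177, 0.1708877682685852), (0.10384782403707504, 0.06048939749598503), 65.04447174072266) 0.053969837288347644
```

```bash
cat >> h.py <<'E'
from scipy.optimize import least_squares
c25,s25=np.cos(np.radians(25)),np.sin(np.radians(25))
TILT=np.array([[c25,0,-s25],[0,1,0],[s25,0,c25]])  # cols: box axes in rack frame
def Rz(a): return R.from_euler('z',a).as_matrix()
def boxdist(P,h):
    q=np.abs(P)-h; return np.linalg.norm(np.maximum(q,0),axis=1)+np.minimum(q.max(1),0)
def fitbox(P,x0,tilt=TILT,z=.07,free=True):
    def f(v):
        M=Rz(v[2])@tilt; L=(P-[v[0],v[1],z+v[3]])@M-[0,0,.03]
        return boxdist(L,np.array([.025,.05,.03]))
    def g(v): return np.append(f(v)*1000,(v[3]*1000*3 if free else 1e3*v[3]*100))
    r=least_squares(g,list(x0)+[0],loss='soft_l1',f_scale=1.5); return r.x,np.median(np.abs(f(r.x)))
def green(p):
    a=p.astype(int); return (a[...,1]>a[...,0]*1.6)&(a[...,1]>a[...,2]*1.4)&(a[...,1]>45)
E
python3 - <<'E'
from h import *
A=[np.load(n+'1.npz') for n in ['scene','side']]
for c0 in [(.535,.31),(.515,.182),(.497,.053)]:
  for nm,S in [('both',A),('scene',A[:1]),('side',A[1:])]:
    P=np.concatenate([z['X'][green(z['p'])&(z['d']>0)] for z in S])
    ci=np.array(c0)
    Q=P[(np.abs(P[:,1]-ci[1])<.068)&(np.abs(P[:,0]-ci[0])<.09)&(P[:,2]>.06)&(P[:,2]<.15)]
    x,e=fitbox(Q,(ci[0],ci[1],-.14)); print(nm,len(Q),x.round(4),round(e,4))
for z,px in zip(A,[(193,144),(275,125)]):
    p,X=z['p'],z['X']; a=p.astype(int)
    m=np.zeros(p.shape[:2],bool); m[px[1]-22:px[1]+22,px[0]-30:px[0]+30]=1
    o=m&(a[...,0]>180)&(a[...,0]-a[...,1]>75)&(z['d']>0)
    Q=X[o]; print(o.sum(),cv2.minAreaRect(Q[:,:2].astype('float32')),np.median(Q,0))
E
```

```text
both 1743 [ 5.257e-01  2.964e-01 -1.618e-01 -3.000e-04] 0.0009
scene 873 [ 5.254e-01  2.957e-01 -1.646e-01  1.000e-04] 0.001
side 870 [ 0.5257  0.2967 -0.1583 -0.0006] 0.0007
both 1355 [ 5.051e-01  1.680e-01 -1.641e-01 -4.000e-04] 0.0009
scene 747 [ 5.048e-01  1.675e-01 -1.655e-01  2.000e-04] 0.001
side 608 [ 0.5052  0.1685 -0.1577 -0.0007] 0.0008
both 1074 [ 0.4845  0.0399 -0.1597 -0.0005] 0.001
scene 619 [ 4.841e-01  3.930e-02 -1.582e-01  1.000e-04] 0.0012
side 455 [ 4.872e-01  3.980e-02 -1.609e-01  4.000e-04] 0.0008
67 ((0.5173910856246948, -0.32082274556159973), (0.06777375191450119, 0.12920376658439636), 11.287796020507812) [ 0.51780167 -0.27413003  0.01986651]
167 ((0.5163544416427612, -0.3189675509929657), (0.07585819065570831, 0.1307370513677597), 10.946203231811523) [ 0.51789393 -0.30351863  0.01837525]
```

```bash
cat >> h.py <<'E'
YAW=-.1605
C={'L':(.5257,.2964),'M':(.5051,.168),'R':(.4845,.0399)}
def rackpose(k,zb,up=0,yaw=YAW,C=C):
    M=Rz(yaw)@TILT; pos=np.array([*C[k],.0698])+M[:,2]*zb+[0,0,up]
    return pos,R.from_matrix(np.c_[-M[:,1],-M[:,0],-M[:,2]])
def baypose(z,xy=(.517,-.320),yaw=.192):
    M=Rz(yaw); return np.array([*xy,.012+z]),R.from_matrix(np.c_[-M[:,1],-M[:,0],-M[:,2]])
E
python3 - <<'E'
from h import *
A=[np.load(n+'1.npz') for n in ['scene','side']]
for z,px in zip(A,[(353,285),(200,310)]):
    X=z['X']; b=X[px[1]-8:px[1]+9,px[0]-6:px[0]+7].reshape(-1,3); print('flask surf',np.median(b,0))
P=A[1]['X'].reshape(-1,3)
for nm,z in zip('ab',A):
    P=z['X'][z['d']>0]; Q=P[(P[:,2]>.12)&(P[:,2]<.26)&(P[:,0]>.4)&(P[:,0]<.8)&(P[:,1]>.3)&(P[:,1]<.6)]
    Q=Q[(Q[:,2]>.145)]; print(nm,len(Q),Q.min(0),Q.max(0),np.median(Q,0))
    Q=P[(P[:,2]>.04)&(P[:,2]<.12)&(P[:,0]>.36)&(P[:,0]<.56)&(P[:,1]>-.22)&(P[:,1]<-.02)]; print('mug',len(Q),Q.min(0),Q.max(0))
for zb in (.15,.03): p,r=rackpose('L',zb); print(p,plan(p,r))
E
```

```text
flask surf [0.62320703 0.48803965 0.14002659]
flask surf [0.57396229 0.49571079 0.16193357]
a 1025 [0.56615578 0.43427873 0.14500673] [0.63067837 0.50437631 0.23560596] [0.61127006 0.47747599 0.20027842]
mug 603 [ 0.38053214 -0.1689836   0.04008434] [ 0.5408546  -0.02058281  0.09956333]
b 1531 [0.55847425 0.44282671 0.14501935] [0.63027941 0.50537561 0.23312092] [0.58682202 0.4852332  0.20656411]
mug 609 [ 0.38052717 -0.16758005  0.04013743] [ 0.53708031 -0.02014878  0.09842503]
[0.46312202 0.30653091 0.20574617] (array([-4.248, -1.066,  0.451]), array([ 0.1016, -0.1208, -0.5434]))
[0.5131844  0.29842618 0.09698923] (array([-4.873, -0.959,  1.81 ]), array([ 0.1016, -0.1208, -0.5434]))
```

Emit:
drive_tool(
  linear=[
    [-0.5,-0.12,0],
    [-1,-0.25,0],
    [-1,-0.25,0],
    [-1,-0.25,0],
    [-1,-0.25,0],
    [-1,-0.25,0],
    [-1,-0.25,0],
    [-1,-0.25,0],
    [-1,-0.25,0],
    [-1,-0.25,0],
    [-1,-0.25,0],
    [-1,-0.25,0],
  ],
  delta_rot=[
    [0.1016,-0.1208,-0.5434],
    [0.1016,-0.1208,-0.5434],
    [0.1016,-0.1208,-0.5434],
    [0.1016,-0.1208,-0.5434],
    [0.1016,-0.1208,-0.5434],
    [0.1016,-0.1208,-0.5434],
    [0.1016,-0.1208,-0.5434],
    [0.1016,-0.1208,-0.5434],
    [0.1016,-0.1208,-0.5434],
    [0.1016,-0.1208,-0.5434],
    [0.1016,-0.1208,-0.5434],
    [0.1016,-0.1208,-0.5434],
  ],
  fingers=[0,0,0,0,0,0,0,0,0,0,0,0],
)

```text
clock: 1.1
ee_pos: [0.238, 0.452, 0.2414]
ee_rot: [-1.543, 2.412, -0.424]
wrist_force: [-0.1, -0.5, -0.1]
width: 0.0854
```

```bash
python3 - <<'E'
from h import *
s=read_state(); print(s['clock'],s['q'].round(3),s['ee_pos'])
p,r=rackpose('L',.15); print(plan(p,r))
E
```

```text
1.1 [ 1.172  0.255 -0.267  1.009 -0.382  0.026] [0.23799802 0.45195639 0.24141715]
(array([ 0.524, -2.919,  1.62 ]), array([ 0.0156, -0.0187, -0.0829]))
```

Emit:
drive_tool(
  linear=[
    [0.09,-0.48,0.25],
    [0.17,-0.97,0.54],
    [0.17,-0.97,0.54],
    [0.17,-0.97,0.54],
  ],
  delta_rot=[
    [0.0078,-0.0093,-0.0415],
    [0.0156,-0.0187,-0.0829],
    [0.0156,-0.0187,-0.0829],
    [0.0156,-0.0187,-0.0829],
  ],
  fingers=[0,0,0,0],
)

```text
clock: 1.43
ee_pos: [0.3141, 0.4012, 0.2286]
ee_rot: [-1.831, 2.147, -0.48]
wrist_force: [-0.6, 1.5, 0.8]
width: 0.0854
```

Emit:
drive_tool(
  linear=[
    [0.21,-0.45,0.27],
    [0.42,-0.9,0.54],
    [0.42,-0.9,0.54],
  ],
  delta_rot=[
    [0,0,0],
    [0,0,0],
    [0,0,0],
  ],
  fingers=[0,0,0],
)

```text
clock: 1.68
ee_pos: [0.394, 0.3527, 0.2198]
ee_rot: [-1.828, 2.149, -0.482]
wrist_force: [-1.0, 0.5, -0.6]
width: 0.085
```

```bash
python3 - <<'E'
from h import *
s=read_state(); print(s['clock'],s['q'].round(3),s['ee_pos'])
p,r=rackpose('L',.15); print(plan(p,r))
E
```

```text
1.6833 [ 0.799  0.152 -0.491  0.669 -0.357 -0.657] [0.3940216  0.35270306 0.21977125]
(array([ 0.43 , -0.781,  0.561]), array([-0.0005, -0.0012, -0.    ]))
```

Emit:
drive_tool(
  linear=[
    [0.21,-0.4,0.28],
    [0.43,-0.78,0.56],
    [0.43,-0.78,0.56],
    [0.43,-0.78,0.56],
  ],
  delta_rot=[
    [0,0,0],
    [0,0,0],
    [0,0,0],
    [0,0,0],
  ],
  fingers=[0,0,0,0],
)

```text
clock: 2.02
ee_pos: [0.464, 0.305, 0.2051]
ee_rot: [-1.824, 2.155, -0.482]
wrist_force: [0.6, 0.1, -0.5]
width: 0.0851
```

```bash
python3 - <<'E'
from h import *
s=read_state(); print(s['clock'],s['ee_pos'],s['wrist_force'])
p,d,c=grab('wrist'); save('w1.png',p); X=cloud(d,c)
P=X[green(p)&(d>0)]
for k in 'LM':
    Q=P[(np.abs(P[:,1]-C[k][1])<.065)&(np.abs(P[:,0]-C[k][0])<.09)&(P[:,2]>.06)&(P[:,2]<.15)]
    if len(Q)>50: print(k,len(Q),fitbox(Q,(*C[k],-.16)))
p,r=rackpose('L',.03); print(plan(p,r))
E
```

```text
2.0167 [0.46396066 0.30497331 0.20508835] [ 0.56578702  0.0715219  -0.49917289]
L 6425 (array([ 5.23832142e-01,  2.95790549e-01, -1.59707034e-01, -4.20612896e-05]), np.float64(0.0004087724843910706))
M 6713 (array([ 5.03218980e-01,  1.66672557e-01, -1.59774992e-01,  2.64625653e-05]), np.float64(0.00047316691060311084))
(array([-0.015, -0.003,  1.496]), array([-0.0001, -0.0016, -0.0008]))
```

View pics/w1.png

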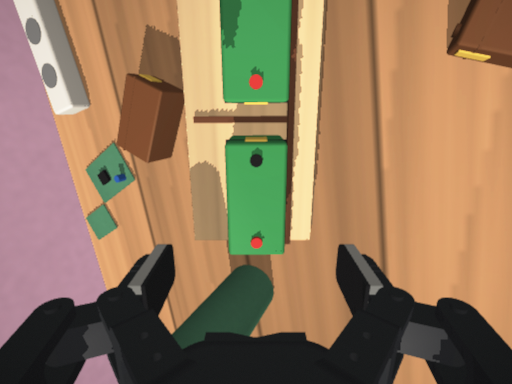

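The close view shows the left green box at (256,195), centred between the open fingers at columns 160 and 350. The strip and the middle box are above it in the image. The choice is confirmed, so I descend.

Emit:
drive_tool(
  linear=[
    [0,0,0.45],
    [0,0,0.9],
    [0,0,0.9],
  ],
  delta_rot=[
    [0,-0.0016,-0.0008],
    [0,-0.0016,-0.0008],
    [0,-0.0016,-0.0008],
  ],
  fingers=[0,0,0],
)

```text
clock: 2.32
ee_pos: [0.4907, 0.3001, 0.1348]
ee_rot: [-1.834, 2.152, -0.475]
wrist_force: [-2.2, -1.0, 0.2]
width: 0.0854
```

```bash
sed -i "s/^C=.*/C={'L':(.5243,.296),'M':(.5037,.1671),'R':(.4831,.0392)}/" h.py; python3 - <<'E'
from h import *
s=read_state(); print(s['clock'],s['ee_pos'],s['wrist_force'])
p,r=rackpose('L',.03); print(plan(p,r))
E
```

```text
2.3167 [0.49067195 0.3000904  0.13484432] [-2.16221355 -0.98005984  0.21387127]
(array([-0.019, -0.043,  0.54 ]), array([ 0.0017, -0.0012,  0.0007]))
```

Emit:
drive_tool(
  linear=[
    [0,-0.04,0.3],
    [0,-0.04,0.54],
    [0,-0.04,0.54],
    [0,-0.04,0.54],
    [0,-0.04,0.54],
    [0,-0.04,0.54],
    [0,-0.04,0.54],
    [0,-0.04,0.54],
    [0,-0.04,0.54],
    [0,-0.04,0.54],
    [0,-0.04,0.54],
  ],
  delta_rot=[
    [0.0017,-0.0012,0],
    [0.0017,-0.0012,0],
    [0.0017,-0.0012,0],
    [0.0017,-0.0012,0],
    [0.0017,-0.0012,0],
    [0.0017,-0.0012,0],
    [0.0017,-0.0012,0],
    [0.0017,-0.0012,0],
    [0.0017,-0.0012,0],
    [0.0017,-0.0012,0],
    [0.0017,-0.0012,0],
  ],
  fingers=[0,0,0,0,1,1,1,1,1,1,1],
)

```text
clock: 3.23
ee_pos: [0.5114, 0.2975, 0.0986]
ee_rot: [-1.829, 2.144, -0.476]
wrist_force: [-6.7, 1.2, 10.0]
width: 0.049
```

```bash
python3 - <<'E'
from h import *
s=read_state(); print(s['clock'],s['ee_pos'],s['wrist_force'],s['wrist_torque'],s['width'],s['joint_vel'].round(3))
np.savez('graspL.npz',p=s['ee_pos'],r=s['ee_rot'])
p,r=rackpose('L',.03); print(plan(p,r))
print(plan(s['ee_pos']+[0,0,.07],R.from_rotvec(s['ee_rot'])))
E
```

```text
3.2333 [0.51144354 0.29745016 0.09864252] [-6.65252027  1.19678956 10.04729321] [ 0.00072295  0.70291648 -0.04203117] 0.04896671143271047 [-0.    -0.002 -0.    -0.     0.    -0.002]
(array([-0.008,  0.006,  0.02 ]), array([-0.0004,  0.0007,  0.0007]))
(array([-0.001, -0.371, -0.793]), array([0., 0., 0.]))
```

Emit:
drive_tool(
  linear=[
    [0,0,-0.15],
    [0,0,-0.5],
    [0,0,-0.9],
    [0,0,-0.9],
    [0,0,-0.9],
    [0,0,-0.9],
    [0,0,-0.9],
    [0,0,-0.9],
  ],
  delta_rot=[
    [0,0,0],
    [0,0,0],
    [0,0,0],
    [0,0,0],
    [0,0,0],
    [0,0,0],
    [0,0,0],
    [0,0,0],
  ],
  fingers=[1,1,1,1,1,1,1,1],
)

```text
clock: 3.9
ee_pos: [0.4809, 0.3017, 0.1627]
ee_rot: [-1.831, 2.145, -0.476]
wrist_force: [0.4, 0.0, -1.3]
width: 0.0493
```

```bash
cat >> h.py <<'E'
def weigh(k):
    f=[]
    for i in range(4):
        p,d=capture('wrist'); s=read_state(); f.append(s['wrist_force'])
    print(s['clock'],s['ee_pos'],s['width'],'F',np.round(f,2).tolist())
    save(f'lift{k}.png',p)
    g=np.load(f'grasp{k}.npz'); print('back',plan(g['p'],R.from_rotvec(g['r'])))
E
python3 -c "
from h import *
weigh('L')"
```

```text
4.1 [0.481215   0.30188028 0.16320151] 0.04916594995617745 F [[-0.02, 0.5, -0.77], [0.15, 0.18, -2.41], [-0.49, 0.32, -1.85], [-1.2, -0.68, -2.36]]
back (array([-0.005, -0.005,  0.893]), array([ 0.0003, -0.0003, -0.    ]))
```

Left reads about 1.8 N, so it is empty. I put it back.

Emit:
drive_tool(
  linear=[
    [0,0,0.35],
    [0,0,0.7],
    [0,0,0.8],
    [0,0,0.85],
    [0,0,0.88],
    [0,0,0.9],
    [0,0,0.9],
    [0,0,0.9],
    [0,0,0.9],
    [0,0,0.9],
    [0,0,0.9],
  ],
  delta_rot=[
    [0,0,0],
    [0,0,0],
    [0,0,0],
    [0,0,0],
    [0,0,0],
    [0,0,0],
    [0,0,0],
    [0,0,0],
    [0,0,0],
    [0,0,0],
    [0,0,0],
  ],
  fingers=[1,1,1,1,1,1,1,0,0,0,0],
)

```text
clock: 5.02
ee_pos: [0.5115, 0.2974, 0.0985]
ee_rot: [-1.829, 2.144, -0.476]
wrist_force: [0.3, 0.1, 0.7]
width: 0.0855
```

Emit:
drive_tool(
  linear=[
    [0,0,-0.2],
    [0,0,-0.6],
    [0,0,-1],
    [0,0,-1],
    [0,0,-1],
  ],
  delta_rot=[
    [0,0,0],
    [0,0,0],
    [0,0,0],
    [0,0,0],
    [0,0,0],
  ],
  fingers=[0,0,0,0,0],
)

```text
clock: 5.43
ee_pos: [0.4787, 0.3037, 0.1731]
ee_rot: [-1.827, 2.141, -0.476]
wrist_force: [-0.2, -0.4, -0.4]
width: 0.0853
```

Emit:
drive_tool(
  linear=[
    [0.4,0,-0.1],
    [0.9,0,-0.1],
    [0.9,0,-0.1],
    [0.9,0,-0.1],
  ],
  delta_rot=[
    [0,0,0],
    [0,0,0],
    [0,0,0],
    [0,0,0],
  ],
  fingers=[0,0,0,0],
)

```text
clock: 5.77
ee_pos: [0.4634, 0.2311, 0.179]
ee_rot: [-1.826, 2.144, -0.476]
wrist_force: [-0.2, -0.2, -0.1]
width: 0.0855
```

```bash
python3 - <<'E'
from h import *
s=read_state(); print(s['clock'],s['ee_pos'],s['wrist_force'],s['width'])
p,d,c=grab('scene'); save('s2.png',p[130:290,200:400]); X=cloud(d,c); P=X[green(p)&(d>0)]
p,d,c=grab('wrist'); Xw=cloud(d,c); Pw=Xw[green(p)&(d>0)]
for n,P in (('s',P),('w',Pw)):
  for k in 'LMR':
    Q=P[(np.abs(P[:,1]-C[k][1])<.065)&(np.abs(P[:,0]-C[k][0])<.09)&(P[:,2]>.06)&(P[:,2]<.15)]
    if len(Q)>50: x,e=fitbox(Q,(*C[k],-.16)); print(n,k,len(Q),x.round(4),round(e,4))
p,r=rackpose('M',.11); print(plan(p,r))
E
```

```text
5.7667 [0.46342936 0.2310637  0.1790218 ] [-0.20304131 -0.24237902 -0.06662504] 0.08546105727093752
s L 874 [ 5.239e-01  2.958e-01 -1.581e-01 -4.000e-04] 0.0011
s M 740 [ 5.047e-01  1.672e-01 -1.605e-01  3.000e-04] 0.001
s R 543 [ 0.4839  0.0391 -0.1603  0.    ] 0.0013
w L 6445 [ 0.5223  0.296  -0.1591 -0.0007] 0.0004
w M 10272 [ 5.033e-01  1.689e-01 -1.610e-01 -1.000e-04] 0.0004
w R 1024 [ 0.4821  0.039  -0.1601  0.    ] 0.0001
(array([0.736, 0.024, 0.127]), array([-0.0013,  0.0014,  0.0003]))
```

Emit:
drive_tool(
  linear=[
    [0.37,0,0],
    [0.74,0.02,0],
    [0.74,0.02,0.13],
    [0.74,0.02,0.13],
    [0.74,0.02,0.13],
  ],
  delta_rot=[
    [-0.0013,0.0014,0],
    [-0.0013,0.0014,0],
    [-0.0013,0.0014,0],
    [-0.0013,0.0014,0],
    [-0.0013,0.0014,0],
  ],
  fingers=[0,0,0,0,0],
)

```text
clock: 6.28
ee_pos: [0.4585, 0.1747, 0.1691]
ee_rot: [-1.829, 2.147, -0.476]
wrist_force: [-0.5, -0.4, -0.0]
width: 0.0854
```

```bash
python3 - <<'E'
from h import *
s=read_state(); print(s['clock'],s['ee_pos'],s['width'])
p,r=rackpose('M',.03); print(plan(p,r))
E
```

```text
6.2833 [0.45851073 0.17467853 0.16905853] 0.08535752718246896
(array([0.003, 0.005, 0.992]), array([0.0002, 0.    , 0.0003]))
```

Emit:
drive_tool(
  linear=[
    [0,0,0.4],
    [0,0,0.8],
    [0,0,0.97],
    [0,0,0.97],
    [0,0,0.97],
    [0,0,0.97],
    [0,0,0.97],
    [0,0,0.97],
    [0,0,0.97],
    [0,0,0.97],
    [0,0,0.97],
    [0,0,0.97],
  ],
  delta_rot=[
    [0,0,0],
    [0,0,0],
    [0,0,0],
    [0,0,0],
    [0,0,0],
    [0,0,0],
    [0,0,0],
    [0,0,0],
    [0,0,0],
    [0,0,0],
    [0,0,0],
    [0,0,0],
  ],
  fingers=[0,0,0,0,0,1,1,1,1,1,1,1],
)

```text
clock: 7.28
ee_pos: [0.4911, 0.1701, 0.1001]
ee_rot: [-1.828, 2.145, -0.476]
wrist_force: [-5.9, 1.9, 8.4]
width: 0.0493
```

```bash
python3 - <<'E'
from h import *
s=read_state(); print(s['clock'],s['ee_pos'],s['wrist_force'],s['width'])
np.savez('graspM.npz',p=s['ee_pos'],r=s['ee_rot'])
p,r=rackpose('M',.03); print(plan(p,r))
E
```

```text
7.2833 [0.49112472 0.17008499 0.10006885] [-5.87344591  1.91026046  8.38451356] 0.049336220015907255
(array([0.012, 0.014, 0.036]), array([-0.0004,  0.0005,  0.0004]))
```

Emit:
drive_tool(
  linear=[
    [0,0,-0.15],
    [0,0,-0.5],
    [0,0,-0.9],
    [0,0,-0.9],
    [0,0,-0.9],
    [0,0,-0.9],
    [0,0,-0.9],
    [0,0,-0.9],
  ],
  delta_rot=[
    [0,0,0],
    [0,0,0],
    [0,0,0],
    [0,0,0],
    [0,0,0],
    [0,0,0],
    [0,0,0],
    [0,0,0],
  ],
  fingers=[1,1,1,1,1,1,1,1],
)

```text
clock: 7.95
ee_pos: [0.4603, 0.1744, 0.1638]
ee_rot: [-1.83, 2.147, -0.475]
wrist_force: [-0.2, 0.1, -5.7]
width: 0.0493
```

```bash
python3 -c "
from h import *
weigh('M')"
```

```text
8.15 [0.46077731 0.1746036  0.16455289] 0.04937810693909115 F [[0.42, -0.32, -4.67], [1.1, 0.6, -5.74], [0.66, -0.02, -5.53], [-0.25, -0.22, -6.22]]
back (array([-0.004, -0.007,  0.893]), array([ 0.0004, -0.0002,  0.    ]))
```

Middle reads about 5.6 N, so it is the full one. The order still requires putting it back and lifting the right box.

Emit:
drive_tool(
  linear=[
    [0,0,0.35],
    [0,0,0.7],
    [0,0,0.8],
    [0,0,0.85],
    [0,0,0.88],
    [0,0,0.9],
    [0,0,0.9],
    [0,0,0.9],
    [0,0,0.9],
    [0,0,0.9],
    [0,0,0.9],
  ],
  delta_rot=[
    [0,0,0],
    [0,0,0],
    [0,0,0],
    [0,0,0],
    [0,0,0],
    [0,0,0],
    [0,0,0],
    [0,0,0],
    [0,0,0],
    [0,0,0],
    [0,0,0],
  ],
  fingers=[1,1,1,1,1,1,1,0,0,0,0],
)

```text
clock: 9.07
ee_pos: [0.4916, 0.1701, 0.1002]
ee_rot: [-1.828, 2.145, -0.476]
wrist_force: [-0.3, 0.5, -0.6]
width: 0.0853
```

Emit:
drive_tool(
  linear=[
    [0,0,-0.2],
    [0,0,-0.6],
    [0,0,-1],
    [0,0,-1],
    [0,0,-1],
  ],
  delta_rot=[
    [0,0,0],
    [0,0,0],
    [0,0,0],
    [0,0,0],
    [0,0,0],
  ],
  fingers=[0,0,0,0,0],
)

```text
clock: 9.48
ee_pos: [0.4591, 0.1761, 0.175]
ee_rot: [-1.825, 2.141, -0.478]
wrist_force: [0.1, 0.1, -0.4]
width: 0.0857
```

Emit:
drive_tool(
  linear=[
    [0.4,0,-0.1],
    [0.9,0,-0.1],
    [0.9,0,-0.1],
    [0.9,0,-0.1],
  ],
  delta_rot=[
    [0,0,0],
    [0,0,0],
    [0,0,0],
    [0,0,0],
  ],
  fingers=[0,0,0,0],
)

```text
clock: 9.82
ee_pos: [0.4441, 0.1033, 0.1813]
ee_rot: [-1.821, 2.146, -0.479]
wrist_force: [0.3, 0.5, -0.6]
width: 0.0855
```

```bash
python3 - <<'E'
from h import *
s=read_state(); print(s['clock'],s['ee_pos'],s['wrist_force'],s['width'])
p,d,c=grab('wrist'); Xw=cloud(d,c); Pw=Xw[green(p)&(d>0)]; save('w3.png',p)
for k in 'LMR':
    Q=Pw[(np.abs(Pw[:,1]-C[k][1])<.065)&(np.abs(Pw[:,0]-C[k][0])<.09)&(Pw[:,2]>.06)&(Pw[:,2]<.15)]
    if len(Q)>50: x,e=fitbox(Q,(*C[k],-.16)); print(k,len(Q),x.round(4),round(e,4))
Q=Xw[(d>0)&(Xw[...,0]<.56)&(Xw[...,0]>.36)&(Xw[...,1]<-.02)&(Xw[...,1]>-.25)&(Xw[...,2]>.05)]
if len(Q): print('mug',Q.min(0),Q.max(0))
p,r=rackpose('R',.11); print(plan(p,r))
E
```

```text
9.8167 [0.4441448  0.10329302 0.18133758] [ 0.3339796   0.48973235 -0.61894841] 0.08547417915624886
M 6405 [ 5.027e-01  1.674e-01 -1.589e-01 -2.000e-04] 0.0004
R 10080 [ 4.826e-01  4.060e-02 -1.619e-01 -1.000e-04] 0.0005
mug [ 0.44002544 -0.0343252   0.05770812] [ 0.53661774 -0.0200127   0.09956225]
(array([0.73 , 0.039, 0.145]), array([-0.0018,  0.0009, -0.0006]))
```

View pics/w3.png

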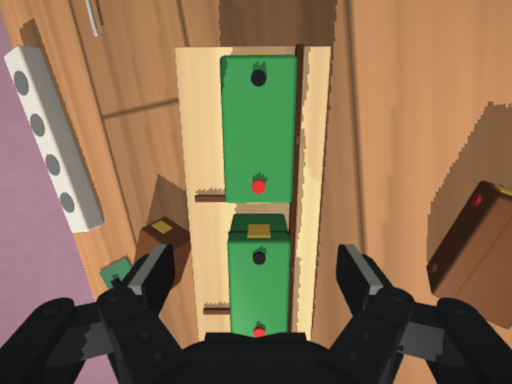

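The picture shows the middle box back in its place at (258,280), between the strips. The right box is at (258,130) and well seated. Next I go above the right place.

Emit:
drive_tool(
  linear=[
    [0.37,0,0],
    [0.73,0.03,0],
    [0.73,0.03,0.13],
    [0.73,0.03,0.14],
    [0.73,0.03,0.14],
  ],
  delta_rot=[
    [-0.0018,0.0009,0],
    [-0.0018,0.0009,0],
    [-0.0018,0.0009,0],
    [-0.0018,0.0009,0],
    [-0.0018,0.0009,0],
  ],
  fingers=[0,0,0,0,0],
)

```text
clock: 10.28
ee_pos: [0.4376, 0.0472, 0.1694]
ee_rot: [-1.827, 2.15, -0.474]
wrist_force: [0.0, 1.1, 0.2]
width: 0.0853
```

```bash
python3 - <<'E'
from h import *
s=read_state(); print(s['clock'],s['ee_pos'],s['width'])
p,r=rackpose('R',.031); print(plan(p,r))
E
```

```text
10.2833 [0.43764116 0.0471945  0.16944365] 0.08527902867998532
(array([0.008, 0.002, 0.985]), array([ 0.0005,  0.0001, -0.0004]))
```

Emit:
drive_tool(
  linear=[
    [0,0,0.4],
    [0,0,0.8],
    [0,0,0.97],
    [0,0,0.97],
    [0,0,0.97],
    [0,0,0.97],
    [0,0,0.97],
    [0,0,0.97],
    [0,0,0.97],
    [0,0,0.97],
    [0,0,0.97],
    [0,0,0.97],
  ],
  delta_rot=[
    [0,0,0],
    [0,0,0],
    [0,0,0],
    [0,0,0],
    [0,0,0],
    [0,0,0],
    [0,0,0],
    [0,0,0],
    [0,0,0],
    [0,0,0],
    [0,0,0],
    [0,0,0],
  ],
  fingers=[0,0,0,0,0,1,1,1,1,1,1,1],
)

```text
clock: 11.28
ee_pos: [0.4703, 0.0423, 0.1004]
ee_rot: [-1.826, 2.147, -0.475]
wrist_force: [-6.8, 1.8, 12.5]
width: 0.0495
```

```bash
python3 - <<'E'
from h import *
s=read_state(); print(s['clock'],s['ee_pos'],s['wrist_force'],s['width'])
np.savez('graspR.npz',p=s['ee_pos'],r=s['ee_rot'])
E
```

```text
11.2833 [0.47031649 0.04232841 0.10039768] [-6.84303798  1.75977012 12.50945827] 0.049469444971170506
```

Emit:
drive_tool(
  linear=[
    [0,0,-0.15],
    [0,0,-0.5],
    [0,0,-0.9],
    [0,0,-0.9],
    [0,0,-0.9],
    [0,0,-0.9],
    [0,0,-0.9],
    [0,0,-0.9],
  ],
  delta_rot=[
    [0,0,0],
    [0,0,0],
    [0,0,0],
    [0,0,0],
    [0,0,0],
    [0,0,0],
    [0,0,0],
    [0,0,0],
  ],
  fingers=[1,1,1,1,1,1,1,1],
)

```text
clock: 11.95
ee_pos: [0.4397, 0.047, 0.1646]
ee_rot: [-1.827, 2.149, -0.474]
wrist_force: [-0.2, 0.3, -1.0]
width: 0.0491
```

```bash
python3 -c "
from h import *
weigh('R')"
```

```text
12.15 [0.43998389 0.04705342 0.16495959] 0.04957352098347304 F [[0.12, 0.71, -1.74], [0.29, 0.24, -1.65], [-0.5, -0.49, -2.1], [-0.62, 0.41, -1.84]]
back (array([-0.001, -0.007,  0.894]), array([ 0.0004, -0.0001, -0.    ]))
```

Right reads about 1.8 N, so it is empty. I put it back, then return to the middle box.

Emit:
drive_tool(
  linear=[
    [0,0,0.35],
    [0,0,0.7],
    [0,0,0.8],
    [0,0,0.85],
    [0,0,0.88],
    [0,0,0.9],
    [0,0,0.9],
    [0,0,0.9],
    [0,0,0.9],
    [0,0,0.9],
    [0,0,0.9],
  ],
  delta_rot=[
    [0,0,0],
    [0,0,0],
    [0,0,0],
    [0,0,0],
    [0,0,0],
    [0,0,0],
    [0,0,0],
    [0,0,0],
    [0,0,0],
    [0,0,0],
    [0,0,0],
  ],
  fingers=[1,1,1,1,1,1,1,0,0,0,0],
)

```text
clock: 13.07
ee_pos: [0.4703, 0.0423, 0.1002]
ee_rot: [-1.826, 2.148, -0.475]
wrist_force: [-0.5, 0.7, -0.0]
width: 0.0853
```

Emit:
drive_tool(
  linear=[
    [0,0,-0.2],
    [0,0,-0.6],
    [0,0,-1],
    [0,0,-1],
    [0,0,-1],
  ],
  delta_rot=[
    [0,0,0],
    [0,0,0],
    [0,0,0],
    [0,0,0],
    [0,0,0],
  ],
  fingers=[0,0,0,0,0],
)

```text
clock: 13.48
ee_pos: [0.4381, 0.0477, 0.1747]
ee_rot: [-1.824, 2.144, -0.479]
wrist_force: [0.0, -0.6, -0.1]
width: 0.0856
```

Emit:
drive_tool(
  linear=[
    [-0.4,0,-0.1],
    [-0.8,0,-0.1],
    [-0.8,0,-0.1],
    [-0.8,0,-0.1],
  ],
  delta_rot=[
    [0,0,0],
    [0,0,0],
    [0,0,0],
    [0,0,0],
  ],
  fingers=[0,0,0,0],
)

```text
clock: 13.82
ee_pos: [0.4447, 0.1128, 0.181]
ee_rot: [-1.828, 2.142, -0.477]
wrist_force: [-0.1, -0.5, -0.4]
width: 0.0856
```

```bash
python3 - <<'E'
from h import *
s=read_state(); print(s['clock'],s['ee_pos'],s['wrist_force'],s['width'])
p,d,c=grab('wrist'); Xw=cloud(d,c); Pw=Xw[green(p)&(d>0)]
for k in 'LMR':
    Q=Pw[(np.abs(Pw[:,1]-C[k][1])<.065)&(np.abs(Pw[:,0]-C[k][0])<.09)&(Pw[:,2]>.06)&(Pw[:,2]<.15)]
    if len(Q)>50: x,e=fitbox(Q,(*C[k],-.16)); print(k,len(Q),x.round(4),round(e,4))
p,r=rackpose('M',.11); print(plan(p,r))
E
```

```text
13.8167 [0.44474763 0.11283082 0.18095289] [-0.14329772 -0.46903613 -0.37111795] 0.08561730165741614
L 59 [ 0.5329  0.2944 -0.154   0.    ] 0.0004
M 6959 [ 5.027e-01  1.674e-01 -1.598e-01 -2.000e-04] 0.0003
R 10578 [ 0.4817  0.0411 -0.1606 -0.0005] 0.0005
(array([-0.8  ,  0.023,  0.146]), array([-0.0009,  0.0006,  0.0003]))
```

Emit:
drive_tool(
  linear=[
    [-0.4,0,0],
    [-0.8,0.02,0],
    [-0.8,0.02,0.13],
    [-0.8,0.02,0.14],
    [-0.8,0.02,0.14],
    [-0.8,0.02,0.14],
  ],
  delta_rot=[
    [0,0,0],
    [0,0,0],
    [0,0,0],
    [0,0,0],
    [0,0,0],
    [0,0,0],
  ],
  fingers=[0,0,0,0,0,0],
)

```text
clock: 14.37
ee_pos: [0.4573, 0.1731, 0.1694]
ee_rot: [-1.827, 2.147, -0.477]
wrist_force: [-0.1, 0.8, -0.7]
width: 0.0854
```

Emit:
drive_tool(
  linear=[
    [0,0,0.4],
    [0,0,0.8],
    [0,0,0.96],
    [0,0,0.96],
    [0,0,0.96],
    [0,0,0.96],
    [0,0,0.96],
    [0,0,0.96],
    [0,0,0.96],
    [0,0,0.96],
    [0,0,0.96],
    [0,0,0.96],
  ],
  delta_rot=[
    [0,0,0],
    [0,0,0],
    [0,0,0],
    [0,0,0],
    [0,0,0],
    [0,0,0],
    [0,0,0],
    [0,0,0],
    [0,0,0],
    [0,0,0],
    [0,0,0],
    [0,0,0],
  ],
  fingers=[0,0,0,0,0,1,1,1,1,1,1,1],
)

```text
clock: 15.37
ee_pos: [0.4898, 0.1681, 0.1013]
ee_rot: [-1.826, 2.145, -0.479]
wrist_force: [-5.0, -1.6, 9.9]
width: 0.0494
```

```bash
python3 - <<'E'
from h import *
s=read_state(); print(s['clock'],s['ee_pos'],s['wrist_force'],s['width'])
M=Rz(YAW)@TILT
off=(s['ee_pos']-[.5030,.1674,.0698])@M; print('TCP in box',off)
np.save('off.npy',off)
p,r=rackpose('M',.03); print(plan(p,r))
E
```

```text
15.3667 [0.48976664 0.16808848 0.1013131 ] [-4.9849009  -1.55604132  9.87175405] 0.049382896001901856
TCP in box [ 0.00137895 -0.00143522  0.03412785]
(array([-0.016,  0.009,  0.055]), array([-0.0011,  0.0002, -0.0001]))
```

Emit:
drive_tool(
  linear=[
    [0,0,-0.15],
    [0,0,-0.5],
    [0,0,-0.95],
    [0,0,-0.95],
    [0,0,-0.95],
  ],
  delta_rot=[
    [0,0,0],
    [0,0,0],
    [0,0,0],
    [0,0,0],
    [0,0,0],
  ],
  fingers=[1,1,1,1,1],
)

```text
clock: 15.78
ee_pos: [0.4579, 0.1738, 0.1718]
ee_rot: [-1.825, 2.142, -0.479]
wrist_force: [0.5, 0.5, -6.9]
width: 0.0495
```

Emit:
drive_tool(
  linear=[
    [0,-0.2,-0.45],
    [0,-0.42,-0.9],
    [0,-0.42,-0.9],
    [0,-0.42,-0.9],
  ],
  delta_rot=[
    [0,0,0],
    [0,0,0],
    [0,0,0],
    [0,0,0],
  ],
  fingers=[1,1,1,1],
)

```text
clock: 16.12
ee_pos: [0.4584, 0.174, 0.2521]
ee_rot: [-1.823, 2.14, -0.48]
wrist_force: [0.3, 0.2, -6.7]
width: 0.0493
```

```bash
python3 - <<'E'
from h import *
s=read_state(); print(s['clock'],s['ee_pos'],s['wrist_force'],s['width'])
p,r=baypose(.15); print(p,plan(p,r))
print('after level, -y step 78mm in tool', r.inv().apply([0,-.078,0])/.08, r.inv().apply(p-s['ee_pos'])/.08)
E
```

```text
16.1167 [0.45843809 0.17403348 0.25214484] [ 0.2824298   0.16964802 -6.65455033] 0.04934021937119565
[ 0.517 -0.32   0.162] (array([ 5.986, -1.062,  1.728]), array([-0.1402, -0.0237, -0.1102]))
after level, -y step 78mm in tool [0.95708394 0.18605196 0.        ] [6.20162904 0.45983634 1.1268105 ]
```

Emit:
drive_tool(
  linear=[
    [0.4,0,0],
    [0.9,0,0],
    [0.9,0,0],
    [0.9,0,0],
    [0.9,0,0],
    [0.9,0,0],
    [0.9,0,0],
  ],
  delta_rot=[
    [-0.028,-0.0047,-0.022],
    [-0.056,-0.0095,-0.044],
    [-0.084,-0.014,-0.066],
    [-0.112,-0.019,-0.088],
    [-0.14,-0.0237,-0.11],
    [-0.14,-0.0237,-0.11],
    [-0.14,-0.0237,-0.11],
  ],
  fingers=[1,1,1,1,1,1,1],
)

```text
clock: 16.7
ee_pos: [0.447, 0.1025, 0.2488]
ee_rot: [2.42, -2.0, -0.003]
wrist_force: [-0.1, 0.9, -6.6]
width: 0.0496
```

Emit:
drive_tool(
  linear=[
    [0.45,0.01,0],
    [0.9,0.03,0],
    [0.97,0.03,0],
  ],
  delta_rot=[
    [0,0,0],
    [0,0,0],
    [0,0,0],
  ],
  fingers=[1,1,1],
)

```text
clock: 16.95
ee_pos: [0.4589, 0.0225, 0.2476]
ee_rot: [2.416, -2.003, 0.001]
wrist_force: [0.4, -0.0, -5.6]
width: 0.0492
```

Emit:
drive_tool(
  linear=[
    [0.45,0.01,0],
    [0.9,0.03,0],
    [0.97,0.03,0],
  ],
  delta_rot=[
    [0,0,0],
    [0,0,0],
    [0,0,0],
  ],
  fingers=[1,1,1],
)

```text
clock: 17.2
ee_pos: [0.4708, -0.058, 0.2471]
ee_rot: [2.411, -2.007, 0.007]
wrist_force: [0.6, 0.1, -5.9]
width: 0.0492
```

Emit:
drive_tool(
  linear=[
    [0.45,0.01,0],
    [0.9,0.03,0],
    [0.97,0.03,0],
  ],
  delta_rot=[
    [0,0,0],
    [0,0,0],
    [0,0,0],
  ],
  fingers=[1,1,1],
)

```text
clock: 17.45
ee_pos: [0.4826, -0.1388, 0.2469]
ee_rot: [2.405, -2.011, 0.013]
wrist_force: [0.8, 0.5, -5.6]
width: 0.049
```

```bash
python3 - <<'E'
from h import *
s=read_state(); print(s['clock'],s['ee_pos'],s['wrist_force'],s['width'],s['q'].round(2))
p,d,c=grab('wrist'); save('w5.png',p); X=cloud(d,c); np.savez('w5.npz',p=p,X=X,d=d)
a=p.astype(int); o=(a[...,0]>150)&(a[...,0]-a[...,1]>75)&(a[...,1]-a[...,2]>20)&(d>0)&(X[...,2]<.04)&(X[...,1]<-.2)
Q=X[o]; print(len(Q), cv2.minAreaRect(Q[:,:2].astype('float32')) if len(Q) else '')
p,r=baypose(.15); print(p,plan(p,r))
E
```

```text
17.45 [ 0.48262305 -0.13880302  0.24685799] [ 0.81464736  0.51288513 -5.5875504 ] 0.049021121001576955 [-0.42  0.24 -0.21  1.11 -0.01 -2.17]
1010 ((0.6133127808570862, -0.2686811685562134), (0.2858828902244568, 0.06811386346817017), 13.184536933898926)
[ 0.517 -0.32   0.162] (array([ 2.312, -0.023,  1.08 ]), array([-0.0001, -0.0028, -0.0046]))
```

View pics/w5.png

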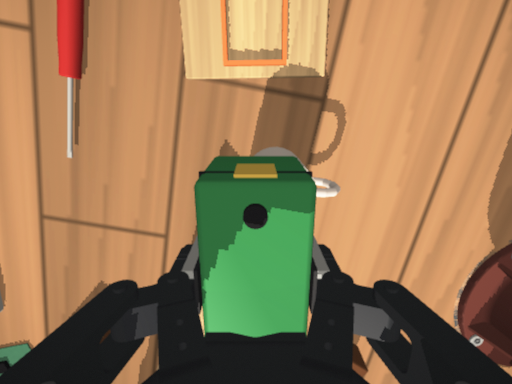

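The picture shows the box held level. The bay ahead is at (255,30), aligned with the box, and the mug is passing underneath at (285,165). I continue, then measure the bay from close by.

Emit:
drive_tool(
  linear=[
    [0.45,0,0],
    [0.9,0,0],
    [1,0,0],
    [1,0,0],
    [1,0,0],
  ],
  delta_rot=[
    [0,0,0],
    [0,-0.003,-0.0046],
    [0,-0.003,-0.0046],
    [0,-0.003,-0.0046],
    [0,-0.003,-0.0046],
  ],
  fingers=[1,1,1,1,1],
)

```text
clock: 17.92
ee_pos: [0.4957, -0.2153, 0.2467]
ee_rot: [-2.422, 2.0, 0.001]
wrist_force: [-0.4, 0.4, -5.4]
width: 0.0492
```

```bash
cat >> h.py <<'E'
def bayfit(p,X,d):
    a=p.astype(int); o=(a[...,0]>150)&(a[...,0]-a[...,1]>75)&(a[...,1]-a[...,2]>20)&(d>0)&(X[...,2]<.03)&(X[...,2]>.014)&(np.hypot(X[...,0]-.517,X[...,1]+.32)<.09)
    Q=X[o]; f=lambda v:[]
    def f(v):
        L=(Q[:,:2]-v[:2])@Rz(v[2])[:2,:2]; L=np.abs(L)
        dx=np.abs(L[:,0]-.0345); dy=np.abs(L[:,1]-.0595)
        return 1000*np.maximum(np.minimum(dx,dy)-.0025,0)
    r=least_squares(f,[.517,-.32,.192],loss='soft_l1',x_scale=[.01,.01,.1],diff_step=1e-4); return len(Q),r.x.round(4),np.mean(f(r.x)),cv2.minAreaRect(Q[:,:2].astype('float32'))
E
python3 - <<'E'
from h import *
s=read_state(); print(s['clock'],s['ee_pos'],s['width'])
for n in ('wrist','side','scene'):
    p,d,c=grab(n); X=cloud(d,c); print(n,bayfit(p,X,d))
    if n=='wrist': save('w6.png',p)
    P=X[green(p)&(d>0)&(X[...,1]<-.05)&(X[...,2]>.16)]
    # held box fit using level tilt
    def f(v): return 1000*boxdist((P-v[:3])@Rz(v[3])-[0,0,.03],np.array([.025,.05,.03]))
    if len(P)>50:
        r=least_squares(f,[*s['ee_pos'][:2],s['ee_pos'][2]-.034,.192],loss='soft_l1'); print('held',len(P),(r.x[:3]-s['ee_pos']).round(4),r.x[3].round(4),np.median(np.abs(f(r.x))))
p,r=baypose(.15); print(p,plan(p,r))
E
```

```text
17.9167 [ 0.49573603 -0.21529439  0.24674342] 0.0492491368013873
wrist (1604, array([ 0.5165, -0.3214,  0.1939]), np.float64(0.0015074287073039423), ((0.5164503455162048, -0.3217993974685669), (0.0739966332912445, 0.12361772358417511), 11.145862579345703))
held 18170 [-0.0019  0.0014 -0.0343] 0.1915 0.34975449621040333
side (122, array([ 0.518 , -0.3181,  0.1862]), np.float64(0.4378069967240329), ((0.5177356004714966, -0.31895023584365845), (0.07306650280952454, 0.13209006190299988), 10.79806900024414))
held 382 [-0.0016  0.0027 -0.0352] 0.2059 0.8565598259288598
scene (140, array([ 0.5167, -0.32  ,  0.1924]), np.float64(0.4867760228773568), ((0.5174135565757751, -0.32161790132522583), (0.07863640040159225, 0.13397611677646637), 10.390460968017578))
held 458 [ 0.0002  0.0023 -0.034 ] 0.1949 1.1816095194411933
[ 0.517 -0.32   0.162] (array([ 1.344, -0.004,  1.065]), array([-0.0001,  0.0003,  0.0003]))
```

Emit:
drive_tool(
  linear=[
    [0.4,0,0],
    [0.8,0,0],
    [0.95,0,0.3],
    [0.95,0,0.6],
    [0.95,0,0.9],
    [0.95,0,0.9],
  ],
  delta_rot=[
    [0,0,0],
    [0,0,0],
    [0,0,0],
    [0,0,0],
    [0,0,0],
    [0,0,0],
  ],
  fingers=[1,1,1,1,1,1],
)

```text
clock: 18.57
ee_pos: [0.5083, -0.2865, 0.1708]
ee_rot: [-2.425, 1.996, 0.013]
wrist_force: [-1.5, 0.6, -7.1]
width: 0.0492
```

```bash
python3 - <<'E'
from h import *
s=read_state(); print(s['clock'],s['ee_pos'])
for z in (.075,.0343): p,r=baypose(z,(.5177,-.322),.193); print(p,plan(p,r))
E
```

```text
18.5667 [ 0.5083191  -0.28652881  0.17077087]
[ 0.5177 -0.322   0.087 ] (array([ 0.464, -0.035,  1.044]), array([0.0015, 0.0021, 0.0001]))
[ 0.5177 -0.322   0.0463] (array([ 0.468, -0.037,  1.553]), array([0.0015, 0.0021, 0.0001]))
```

Emit:
drive_tool(
  linear=[
    [0.46,-0.03,0],
    [0.46,-0.03,0.4],
    [0.46,-0.03,0.8],
    [0.46,-0.035,0.95],
    [0.46,-0.035,1.0],
    [0.46,-0.035,1.0],
    [0.46,-0.035,1.0],
  ],
  delta_rot=[
    [0.0015,0.0021,0],
    [0.0015,0.0021,0],
    [0.0015,0.0021,0],
    [0.0015,0.0021,0],
    [0.0015,0.0021,0],
    [0.0015,0.0021,0],
    [0.0015,0.0021,0],
  ],
  fingers=[1,1,1,1,1,1,1],
)

```text
clock: 19.15
ee_pos: [0.5187, -0.3218, 0.0923]
ee_rot: [2.426, -1.996, 0.004]
wrist_force: [0.0, -0.8, -5.7]
width: 0.0491
```

```bash
python3 - <<'E'
from h import *
s=read_state(); print(s['clock'],s['ee_pos'],s['wrist_force'])
p,r=baypose(.0343,(.5177,-.322),.193); print(p,plan(p,r))
p,d,c=grab('side'); save('s7.png',cv2.resize(p[60:200,200:360],None,fx=4,fy=4))
E
```

```text
19.15 [ 0.51872249 -0.32176231  0.09233834] [ 0.0114535  -0.79988686 -5.73738864]
[ 0.5177 -0.322   0.0463] (array([-0.001,  0.014,  0.575]), array([-0.0005, -0.0006,  0.0004]))
```

View pics/s7.png

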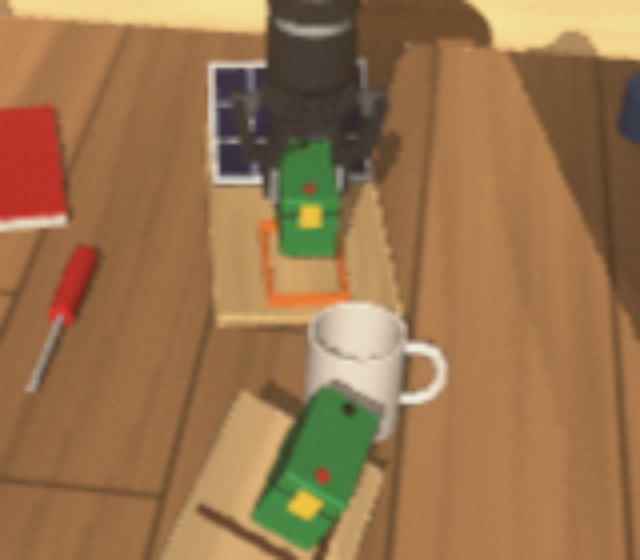

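The side crop shows the box at (310,200), centred above the orange rim, with the mug untouched. I lower it gently.

Emit:
drive_tool(
  linear=[
    [0,0.014,0.2],
    [0,0.014,0.35],
    [0,0.014,0.45],
    [0,0.014,0.5],
    [0,0.014,0.53],
    [0,0.014,0.55],
    [0,0.014,0.55],
    [0,0.014,0.55],
  ],
  delta_rot=[
    [0,0,0],
    [0,0,0],
    [0,0,0],
    [0,0,0],
    [0,0,0],
    [0,0,0],
    [0,0,0],
    [0,0,0],
  ],
  fingers=[1,1,1,1,1,1,1,1],
)

```text
clock: 19.87
ee_pos: [0.5182, -0.3226, 0.0491]
ee_rot: [2.426, -1.996, 0.006]
wrist_force: [0.0, 0.1, -5.3]
width: 0.049
```

Emit:
drive_tool(
  linear=[
    [0,0,0.012],
    [0,0,0.025],
    [0,0,0.025],
    [0,0,0.025],
  ],
  delta_rot=[
    [0,0,0],
    [0,0,0],
    [0,0,0],
    [0,0,0],
  ],
  fingers=[1,1,1,1],
)

```text
clock: 20.2
ee_pos: [0.5182, -0.3226, 0.0472]
ee_rot: [2.426, -1.996, 0.006]
wrist_force: [-0.6, -0.0, -6.1]
width: 0.0493
```

Emit:
drive_tool(
  linear=[
    [0,0,0.012],
    [0,0,0.024],
    [0,0,0.024],
    [0,0,0.024],
  ],
  delta_rot=[
    [0,0,0],
    [0,0,0],
    [0,0,0],
    [0,0,0],
  ],
  fingers=[1,1,1,1],
)

```text
clock: 20.53
ee_pos: [0.5183, -0.3228, 0.0468]
ee_rot: [2.426, -1.996, 0.008]
wrist_force: [-2.7, 2.4, 10.5]
width: 0.0493
```

Emit:
drive_tool(
  linear=[
    [0,0,0.01],
    [0,0,0.01],
    [0,0,0.01],
  ],
  delta_rot=[
    [0,0,0],
    [0,0,0],
    [0,0,0],
  ],
  fingers=[1,1,1],
)

```text
clock: 20.78
ee_pos: [0.5183, -0.3228, 0.0468]
ee_rot: [2.426, -1.996, 0.008]
wrist_force: [-2.8, 2.4, 7.8]
width: 0.0493
```

The box touched down at z = 0.0468, as expected for the bay floor. I release and retreat.

Emit:
drive_tool(
  linear=[
    [0,0,0],
    [0,0,0],
    [0,0,0],
    [0,0,0],
    [0,0,0],
    [0,0,-0.2],
    [0,0,-0.6],
    [0,0,-1],
    [0,0,-1],
    [0,0,-1],
  ],
  delta_rot=[
    [0,0,0],
    [0,0,0],
    [0,0,0],
    [0,0,0],
    [0,0,0],
    [0,0,0],
    [0,0,0],
    [0,0,0],
    [0,0,0],
    [0,0,0],
  ],
  fingers=[0,0,0,0,0,0,0,0,0,0],
)

```text
clock: 21.62
ee_pos: [0.5192, -0.3235, 0.1287]
ee_rot: [2.426, -1.996, 0.015]
wrist_force: [0.0, 0.6, 0.5]
width: 0.0855
```

Emit:
drive_tool(
  linear=[
    [0,0,-0.5],
    [0,0,-1],
    [0,0,-1],
    [0,0,-1],
  ],
  delta_rot=[
    [0,0,0],
    [0,0,0],
    [0,0,0],
    [0,0,0],
  ],
  fingers=[0,0,0,0],
)

```text
clock: 21.95
ee_pos: [0.5195, -0.3237, 0.21]
ee_rot: [2.426, -1.996, 0.019]
wrist_force: [-0.6, -0.4, -0.2]
width: 0.0855
```

Emit:
drive_tool(
  linear=[
    [0,0.5,0],
    [0,1,0],
    [0,1,0],
    [0,1,0],
    [0,1,0],
    [0,1,0],
  ],
  delta_rot=[
    [0,0,0],
    [0,0,0],
    [0,0,0],
    [0,0,0],
    [0,0,0],
    [0,0,0],
  ],
  fingers=[0,0,0,0,0,0],
)

```text
clock: 22.45
ee_pos: [0.4415, -0.3388, 0.2085]
ee_rot: [-2.426, 1.995, -0.018]
wrist_force: [-0.6, -0.9, 0.2]
width: 0.0854
```

```bash
python3 - <<'E'
from h import *
s=read_state(); print(s['clock'],s['ee_pos'],s['wrist_force'],s['width'])
for n in ('side','scene','wrist'):
    p,d,c=grab(n); X=cloud(d,c); G=X[green(p)&(d>0)]
    if n!='scene': save(n+'8.png',p)
    for k in 'LR':
        Q=G[(np.abs(G[:,1]-C[k][1])<.065)&(np.abs(G[:,0]-C[k][0])<.09)&(G[:,2]>.06)&(G[:,2]<.15)]
        if len(Q)>100: x,e=fitbox(Q,(*C[k],-.16)); print(n,k,len(Q),x.round(4),round(e,4))
    P=G[(np.hypot(G[:,0]-.517,G[:,1]+.32)<.08)&(G[:,2]<.1)]
    def f(v): return 1000*boxdist((P-v[:3])@Rz(v[3])-[0,0,.03],np.array([.025,.05,.03]))
    if len(P)>50:
        r=least_squares(f,[.517,-.32,.012,.193],loss='soft_l1'); print(n,'bay box',len(P),r.x.round(4),np.median(np.abs(f(r.x))),'lid z spread',np.percentile(P[P[:,2]>.06][:,2],[5,50,95]).round(4))
    print(bayfit(p,X,d)[:3])
E
```

```text
22.45 [ 0.44149716 -0.33884078  0.2084961 ] [-0.64350797 -0.89487338  0.1884202 ] 0.08536558118373383
side L 858 [ 0.5247  0.2969 -0.1553 -0.0011] 0.0007
side R 529 [ 0.483   0.0404 -0.1559 -0.0016] 0.0008
side bay box 276 [ 0.5183 -0.3201  0.0113  0.2315] 1.0814358543534512 lid z spread [0.0667 0.0712 0.0737]
(72, array([ 0.519 , -0.3176,  0.2107]), np.float64(0.19010606643273634))
scene L 866 [ 5.240e-01  2.959e-01 -1.563e-01 -4.000e-04] 0.001
scene R 636 [ 4.830e-01  3.930e-02 -1.607e-01 -3.000e-04] 0.0011
scene bay box 487 [ 0.5179 -0.321   0.0125  0.1993] 1.3847542460782778 lid z spread [0.0631 0.0716 0.0757]
(74, array([ 0.5178, -0.3189,  0.1886]), np.float64(0.4081695346527341))
wrist bay box 5102 [ 0.5171 -0.3214  0.0125  0.1965] 0.39516314957299337 lid z spread [0.0701 0.0724 0.0736]
(716, array([ 0.5164, -0.3213,  0.186 ]), np.float64(0.011456820482946694))
```

View pics/side8.png

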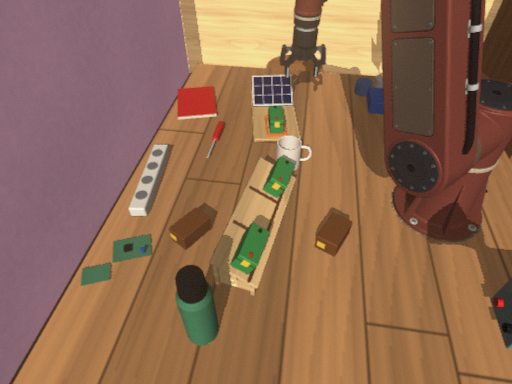

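View pics/wrist8.png

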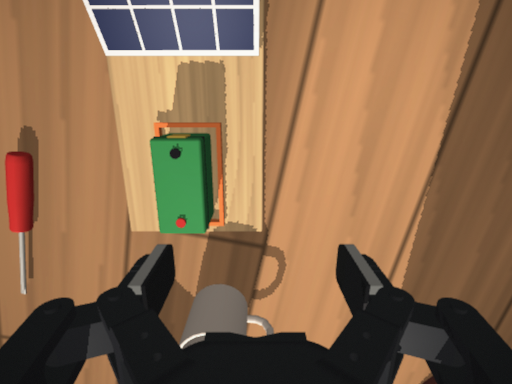

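The side picture shows the box in the bay at (276,120). The left box at (250,250) and the right box at (280,178) are in their places and the middle place is empty. The flask, mug and screwdriver look as they did at the start. The wrist picture shows the box inside the rim at (182,185) with the gripper clear.

```bash
python3 -c "
from plant import *
print(job_done())"
```

```text
the job is handed in; nothing more can be done
None
```

The full box is in the solar kit's bay and released, the two empty ones are back in their own places on the rack, and the job is handed in at about 22.6 s of the 72 s limit.

- **Weighing, left to right:** left read about 1.8 N (empty), middle about 5.6 N (full), right about 1.8 N (empty). Each was put back before the next was lifted; then I took the middle one again and set it in the bay.
- **Full box:** the last wrist view fits it within about 1 mm of the bay centre, turned by under 1 degree. Its underside is at z ≈ 12.5 mm, so it stands flat on the 12 mm floor. The touchdown force was about 10 N, and the gripper was well clear afterwards.
- **Empty boxes:** the last fits put them 1–2 mm from where they started.
- **Flask, mug and screwdriver:** they look unmoved in the last pictures; I did not measure them again.
- **One disagreement:** the coarse side view gave the bay box about 2 degrees more turn than the wrist and scene views, on few pixels, so I trusted the close wrist view.

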